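# Sort out the mixed-up microscope trays

### The job

The three microscope accessories have been put back in each other's trays: put each one upright in the middle of the tray of its own outline - the round eyepiece in the round tray, the square filter cube in the square tray, and the slide box lengthwise in the oblong tray. The bench has just been wiped and is still wet, so never set any of the three down on the bare bench top; the green rubber mat is free for parking while you swap them. Set things down gently, never drop or tip them, and leave the petri dish and the little reagent bottle where they are.

Things in the scene. Friction and masses are not known exactly. Their poses are not given: they have to be found in the camera images.
- eyepiece: Black microscope eyepiece standing upright, round, 58 mm tall: 42 mm diameter from 22 to 50 mm above its underside, 36 mm at the foot, 38 mm at the top, glass lens on top; about 0.10 kg. Origin: centre of its underside, z up. Starts in the square tray.
- filter_cube: Dark metal filter cube, 40 x 40 mm, 45 mm tall, round amber glass window in its top and a clear one in one side; about 0.13 kg. Origin: centre of its underside, z up, x and y square to its sides. Starts in the oblong tray.
- slide_box: White closed slide box, 84 mm long (its x axis), 34 mm wide (its y axis), 48 mm tall, paper panel on top, small latch bumps at mid length; rigid, the lid does not open; about 0.12 kg. Origin: centre of its underside, z up. Starts in the round tray.
- round_tray: Plain grey painted metal round tray fixed to the bench, 116 mm outside diameter, 108 mm inside, floor 4 mm thick (so 4 mm above the bench), rim top 11 mm above the bench, rim 4 mm thick. Origin: its centre at bench height. Home of the eyepiece.
- square_tray: Plain grey painted metal square tray fixed to the bench, 108 x 108 mm outside, 100 x 100 mm inside, floor 4 mm above the bench, rim top 11 mm above the bench, rim 4 mm thick. Origin: its centre at bench height, x and y square to its sides. Home of the filter cube.
- oblong_tray: Plain grey painted metal oblong tray fixed to the bench, 124 mm (its x axis) x 72 mm (its y axis) outside, 116 x 64 mm inside, floor 4 mm above the bench, rim top 11 mm above the bench, rim 4 mm thick. Origin: its centre at bench height. Home of the slide box, whose length lies along the tray's length.
- mat: Flat green rubber mat without a rim, 110 x 110 mm, 4 mm thick, fixed to the bench, empty at the start, its top is dry: the free spot for parking one thing. Origin: its centre at bench height, x and y square to its sides.
- petri_dish: Bystander: small lidded petri dish, clear, 60 mm diameter, 15 mm tall, loose. Origin: centre of its underside.
- reagent_bottle: Bystander: little brown glass reagent bottle with a black cap, 42 mm diameter, 78 mm tall, loose. Origin: centre of its underside.

How it is judged:
By the outcome, as a careful person would: the job done as asked, in the order asked, and still so for the second after the job is handed in, with the robot touching nothing.
It also fails if it takes over 102 s, if anything falls off the work surface, if the arm or the gripper's body presses on something with over 40 N, if the wrist force passes 120 N, or if a joint passes its speed limit or range.

### The arm

A 6-joint arm with a two-finger parallel gripper is mounted at the origin on the work surface. World frame = base frame: x ahead of the robot, y to its left, z up, the work surface at z = 0. Lengths are in m, angles in rad, forces in N, time in s.
With the tool pointing down it reaches from about 0.225 to 0.875 m from the base axis. Payload 3.4 kg.
Tool frame: the origin (TCP) lies on the centre line of the jaws, within the pads' length; the fingertips stand 17 mm ahead of it and the grasp point (between the pads) lies 2 mm behind it (nose_length is the distance from the TCP to the fingertips, in m); z points along the fingers, y is the line along which they close (so a half turn about z gives the same grasp; the last joint's range is limited). The gripper opens to 85 mm and grips with 20 to 120 N. Pads are 22 mm wide; open, the fingers measure 114 mm over their backs; the gripper's body (76 mm by 85 mm) begins 54 mm behind the grasp point. The pads swing forward as they close: fully open they stand 13 mm farther back than shut.
Start: joints at [-0.121, 0.276, 1.505, -0, 1.361, -0.121], TCP at [0.575, -0, 0.221] pointing down, gripper open.
Joint ranges: [-2.89, 2.89], [-0.75, 2.08], [0.22, 2.7], [-1.18, 4.32], [0.11, 2.71], [-2.7, 2.7]. Speed limits (rad/s): [2.57, 2.57, 3.14, 3.14, 3.14, 3.14].

### API

Orientations are given as a unit quaternion [w, x, y, z].
In Python, from rig import get_state, get_image, sign_off, find_in, place_of, nose_length gives the robot as it stands.
- The arm moves only by the tool apply_moves, never from a script. Its argument "deltas" is one flat list of numbers, 5 for each row, row after row: the finger opening in mm, from 0 to 85.4, then the shift along the tool's x, y, z in mm, then the turn about the tool's z in degrees. A call has 1 to 12 rows; each row is the pose to reach, as a shift and turn from the pose commanded when the call began, along the tool's axes at that moment; what a row does not reach only later rows make up. A row lasts 1/12 s, in which the tool goes at most 41.7 mm and 7.16 degrees, less where a joint would pass 70% of its speed; a pose out of reach is approached as far as the arm can. A call with a gripper value outside its range is refused whole. The fingers move at their own pace and stop on an object; "squeeze" is the grip in N (left out, the last holds). Time passes only in rows, so rows that repeat a pose let the fingers close. It gives the time, the measured TCP pose, the force, the opening and the grip force at its end, in the units of the state.
- get_state(): the state, without advancing time (a new reading comes with each control period).
- get_image(name): name is "scene" or "side" or "wrist"; returns a dict with "frame" (384x512x3 uint8, red, green, blue), "K" (3x3 intrinsics, pixels), "k1" (the pictures are not rectified: a ray, as slopes to the right and down, at radius r is drawn at 1 + k1 r^2 times it, then the intrinsics apply), "position" and "orientation" of the camera in the world. Camera axes: x right, y down, z forward; pixel columns grow to the right and rows downward; lengths in m; the calibration is good to about 2 mm. A picture is of the moment at which its call begins. There is no depth.
- sign_off(): hands the job in; it is judged then, once.
Trained networks look in a picture, given as the dict that the camera call returned (one of the last four; its "shot" number tells which), for a name from the list of things; names that differ only in an ending like _2 or _b are one class to them, and where a whole thing is asked for, a point or a joint stands for the part that bears it (a point fixed in the world has none). Each returns a list of dicts, best first, with "score" (0 to 1); they miss things now and then, are a little off and sometimes report something else, mostly with a low value. They report only what shows in the picture. A call takes as long as a camera call.
- find_in(query, picture): "point" ([column, row] in pixels, amid what is visible of it).
- place_of(query, picture): "point" ([column, row] in pixels: a listed point, or the origin of a listed thing).
The state is a dict: "clock": time; "qpos": joint angles; "qd": joint speeds; "effort": joint torques, N m; "position": TCP position; "ee_rot": TCP orientation; "contact_force": force on the tool from outside, world axes, zero at the start; "moment": the same for the moment, N m; "width": finger opening in m; "gripper_force": force on a finger pad.
Only numpy, scipy, OpenCV 4.12 (cv2) and the standard library are available. Lean on these libraries where they do the work, as an engineer would, in place of code of your own. Each camera call takes 0.05 s, during which the arm holds its last target. There are 200 camera calls.

## Working session

There is one attempt and no reset: what is moved stays moved. The work goes in short steps, Python scripts to look and compute and a tool call to move; the robot and the scene stay as the last step left them, time stands still between calls to the robot, and variables do not carry over. Pictures are saved under pics/ and viewed, at most 14 in all, crops included, and the job is handed in when it is done.

Besides the shell and the picture viewer there is one more tool, called after ">>>" in YAML: its name, and indented under it one key for each argument. apply_moves: Moves the arm, as the interface text tells. Its arguments: {"type":"object","properties":{"deltas":{"type":"array"},"squeeze":{"type":"number"}},"required":["deltas"]}

```bash
mkdir -p pics; ls; cat > h.py <<'E'
import numpy as np, cv2
from scipy.spatial.transform import Rotation as R
from rig import *
def rot(q): return R.from_quat([q[1],q[2],q[3],q[0]]).as_matrix()
def ray(p,uv):
    K=np.array(p['K']); d=np.array([p['k1'],0,0,0,0],float)
    # r_d = r(1+k1 r^2) : opencv model
    xy=cv2.undistortPoints(np.array([[uv]],float),K,d)[0,0]
    return rot(p['orientation'])@np.array([xy[0],xy[1],1.])
def at(p,uv,z):
    r=ray(p,uv); c=np.array(p['position']); return c+r*(z-c[2])/r[2]
def proj(p,X):
    Rm=rot(p['orientation']); X=np.atleast_2d(X)
    c=(X-np.array(p['position']))@Rm
    s=c[:,:2]/c[:,2:]; s=s*(1+p['k1']*(s**2).sum(1,keepdims=True))
    K=np.array(p['K']); return s*[K[0,0],K[1,1]]+[K[0,2],K[1,2]]
def save(p,n): cv2.imwrite('pics/'+n+'.png',p['frame'][:,:,::-1])
N=['eyepiece','filter_cube','slide_box','round_tray','square_tray','oblong_tray','mat','petri_dish','reagent_bottle']
E
python3 - <<'E'
from h import *
s=get_state();print(s,nose_length if not callable(nose_length) else nose_length())
for c in ['scene','side','wrist']:
    p=get_image(c);save(p,c+'0');print(c,np.round(p['position'],3),np.round(p['orientation'],3),p['k1'],p['K'][0][0])
    for n in N:
        o=place_of(n,p)[:2]
        print(n,[(np.round(a['point'],1).tolist(),round(a['score'],2),np.round(at(p,a['point'],0 if n in N[3:] else .004)[:2],4).tolist()) for a in o])
E
```

```text
pics
{'clock': 0.0, 'qpos': array([-1.21014561e-01,  2.76631435e-01,  1.50616587e+00,  1.99930083e-05,
        1.36070440e+00, -1.21020514e-01]), 'qd': array([ 0.00031433, -0.00036311, -0.00039226,  0.00039412, -0.00224724,
       -0.00089567]), 'effort': array([ 6.20495921e-04, -4.16768074e+01, -2.45808578e+01, -1.52056768e-04,
        1.11346930e-02,  1.69860516e-05]), 'position': array([5.74437614e-01, 6.20138197e-05, 2.20005918e-01]), 'ee_rot': array([-7.57523660e-04,  7.07105835e-01,  7.07107083e-01, -5.80837759e-04]), 'contact_force': array([-0.39635583,  0.33968219,  0.30642269]), 'moment': array([0.00732276, 0.00286842, 0.00183891]), 'gripper_force': 0.0, 'width': 0.08534870315979315} 0.017
scene [ 0.826 -0.488  0.639] [-0.352  0.897  0.247 -0.107] -0.15172223643443292 440.00989462439895
eyepiece [([293.3, 252.7], 0.88, [0.6475, -0.0794]), ([270.9, 129.0], 0.21, [0.4458, 0.1958])]
filter_cube [([244.0, 181.1], 0.78, [0.4807, 0.0249]), ([146.7, 301.2], 0.3, [0.488, -0.2865])]
slide_box [([329.5, 152.7], 0.89, [0.5941, 0.1897])]
round_tray [([329.5, 152.7], 0.66, [0.5927, 0.194
[... 814 characters left out ...]
g_tray [([275.0, 226.2], 0.93, [0.4782, 0.0225])]
mat [([325.4, 153.7], 0.84, [0.4819, -0.2861])]
petri_dish []
reagent_bottle [([253.2, 296.5], 0.72, [0.437, 0.1925])]
wrist [0.575 0.074 0.374] [0.147 0.989 0.    0.001] -0.038368665025028836 273.08958462095217
eyepiece [([310.9, 217.5], 0.66, [0.6532, -0.0799])]
filter_cube [([187.6, 146.5], 0.65, [0.4803, 0.0237])]
slide_box [([274.9, 2.8], 0.61, [0.5957, 0.195])]
round_tray [([273.4, 8.1], 0.73, [0.5942, 0.1905])]
square_tray [([304.1, 219.2], 0.7, [0.6441, -0.0843])]
oblong_tray [([186.2, 151.0], 0.65, [0.4769, 0.017])]
mat [([203.6, 325.9], 0.94, [0.483, -0.2816])]
petri_dish [([177.7, 247.0], 0.64, [0.4525, -0.1305])]
reagent_bottle []
```

View pictures.

View pics/scene0.png

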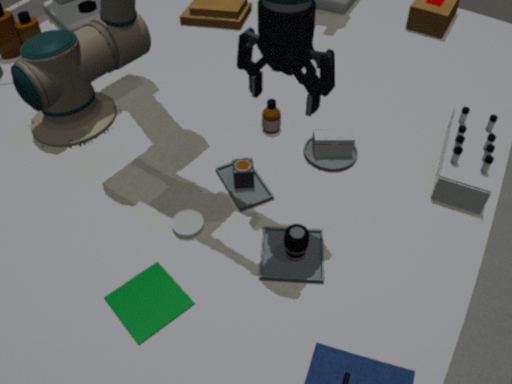

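View pics/side0.png

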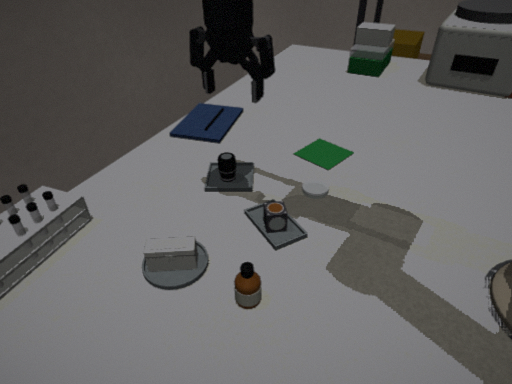

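View pics/wrist0.png

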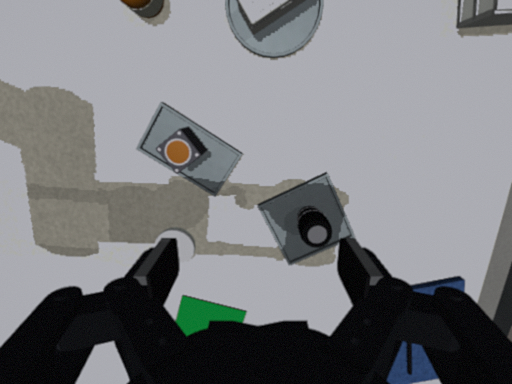

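```bash
cat >> h.py <<'E'
from scipy.optimize import minimize
def grad(p,s=1.0):
    g=cv2.GaussianBlur(cv2.cvtColor(p['frame'],cv2.COLOR_RGB2GRAY).astype(np.float32),(0,0),s)
    m=np.hypot(cv2.Sobel(g,-1,1,0),cv2.Sobel(g,-1,0,1))
    return np.minimum(m,np.percentile(m,97))
def rect(a,b,z,n=40):
    t=np.linspace(-.5,.5,n)
    return np.vstack([np.c_[t*a,0*t+s*b/2] for s in(-1,1)]+[np.c_[0*t+s*a/2,t*b] for s in(-1,1)]),z
def circ(d,z,n=120):
    t=np.linspace(0,2*np.pi,n,False); return np.c_[np.cos(t),np.sin(t)]*d/2,z
def model(*parts): return np.vstack([np.c_[a,np.full(len(a),z)] for a,z in parts])
M={'round_tray':model(circ(.116,.011),circ(.108,.011)),'square_tray':model(rect(.108,.108,.011),rect(.1,.1,.011)),
'oblong_tray':model(rect(.124,.072,.011),rect(.116,.064,.011)),'mat':model(rect(.11,.11,.004)),
'filter_cube':model(rect(.04,.04,.045)),'slide_box':model(rect(.084,.034,.048)),'eyepiece':model(circ(.038,.058)),}
def place(m,v,z0):
    c,s=np.cos(v[2]),np.sin(v[2]); return np.c_[m[:,0]*c-m[:,1]*s+v[0],m[:,0]*s+m[:,1]*c+v[1],m[:,2]+z0]
def fit(name,v0,pics,z0=0,ths=None,r=.012):
    m=M[name]; res=[]
    for sg in (2.5,1.0):
        G=[grad(p,sg) for p in pics]
        def f(v):
            t=0;X=place(m,v,z0)
            for g,p in zip(G,pics):
                q=proj(p,X).astype(np.float32)
                t-=cv2.remap(g,q[None,:,0],q[None,:,1],cv2.INTER_LINEAR).mean()/g.max()
            return t/len(pics)
        if sg>2:
            ths=np.arange(0,np.pi,np.pi/18) if ths is None else ths
            o=[(f([v0[0]+dx,v0[1]+dy,a]),v0[0]+dx,v0[1]+dy,a) for a in ths for dx in np.arange(-r,r+.001,.004) for dy in np.arange(-r,r+.001,.004)]
            st=[x[1:] for x in sorted(o)[:4]]
        else: st=[b]
        b=min((minimize(f,s,method='Nelder-Mead',options=dict(initial_simplex=[np.array(s)+d for d in ([0,0,0],[.003,0,0],[0,.003,0],[0,0,.08])])) for s in st),key=lambda r:r.fun); sc=b.fun; b=b.x
    return b,-sc
E
cat > f.py <<'E'
from h import *
P={c:get_image(c) for c in['scene','side','wrist']}
I={'round_tray':(.592,.195),'square_tray':(.643,-.082),'oblong_tray':(.478,.021),'mat':(.483,-.284),'filter_cube':(.479,.025),'slide_box':(.594,.192),'eyepiece':(.65,-.078)}
import json;out={}
for n,v in I.items():
    z=.004 if n in N[:3] else 0; C=['scene','side','wrist']
    for cs in (C,['scene'],['side'],['wrist']):
        b,s=fit(n,v,[P[c] for c in cs],z)
        print(n,cs if len(cs)<3 else 'ALL',np.round(b[:2],4),round(np.degrees(b[2])%180,1),round(s,2))
        if len(cs)==3: out[n]=b.tolist()
json.dump(out,open('fit.json','w'))
ims=[]
for c,p in P.items():
    im=cv2.resize(p['frame'][:,:,::-1],None,fx=2,fy=2)
    for n,b in out.items():
        for u in proj(p,place(M[n],b,.004 if n in N[:3] else 0)): cv2.circle(im,(int(u[0]*2+.5),int(u[1]*2+.5)),0,(0,0,255),-1)
    ims.append(im)
a=ims[0][230:700,200:720];b=ims[1][260:600,260:720];w=ims[2][0:660,230:730]
H=600;cv2.imwrite('pics/ov.png',np.hstack([cv2.resize(a,(400,361)),cv2.resize(b,(400,361))]));cv2.imwrite('pics/ovw.png',cv2.resize(w,(455,600)))
E
python3 f.py
```

```text
round_tray ALL [0.5939 0.1904] 7.6 0.44
round_tray ['scene'] [0.5985 0.1794] 52.3 0.7
round_tray ['side'] [0.5856 0.2002] 34.4 0.62
round_tray ['wrist'] [0.5941 0.1898] 0.2 0.37
square_tray ALL [ 0.6455 -0.0815] 26.5 0.62
square_tray ['scene'] [ 0.6504 -0.0909] 26.0 0.61
square_tray ['side'] [ 0.6386 -0.0684] 26.6 0.7
square_tray ['wrist'] [ 0.6442 -0.0816] 26.8 0.67
oblong_tray ALL [0.4841 0.0212] 146.3 0.63
oblong_tray ['scene'] [0.4799 0.0144] 148.2 0.63
oblong_tray ['side'] [0.4772 0.0317] 146.7 0.72
oblong_tray ['wrist'] [0.4869 0.0188] 146.8 0.69
mat ALL [ 0.4888 -0.2835] 73.0 0.76
mat ['scene'] [ 0.4896 -0.2844] 73.0 0.97
mat ['side'] [ 0.4862 -0.2799] 163.3 0.99
mat ['wrist'] [ 0.4902 -0.2816] 73.9 0.48
filter_cube ALL [0.4787 0.0235] 38.5 0.7
filter_cube ['scene'] [0.4789 0.0238] 39.2 0.82
filter_cube ['side'] [0.4869 0.0281] 46.8 0.67
filter_cube ['wrist'] [0.4803 0.0181] 57.6 0.69
slide_box ALL [0.5958 0.1962] 32.1 0.41
slide_box ['scene'] [0.6073 0.1649] 30.7 0.61
slide_box ['side'] [0.5928 0.1973] 30.6 0.51
slide_box ['wrist'] [0.5994 0.1738] 165.0 0.35
eyepiece ALL [ 0.6495 -0.0775] 9.9 0.67
eyepiece ['scene'] [ 0.6481 -0.0755] 48.5 0.66
eyepiece ['side'] [ 0.6507 -0.0813] 24.2 0.93
eyepiece ['wrist'] [ 0.6577 -0.0819] 26.2 0.65
```

View pics/ov.png

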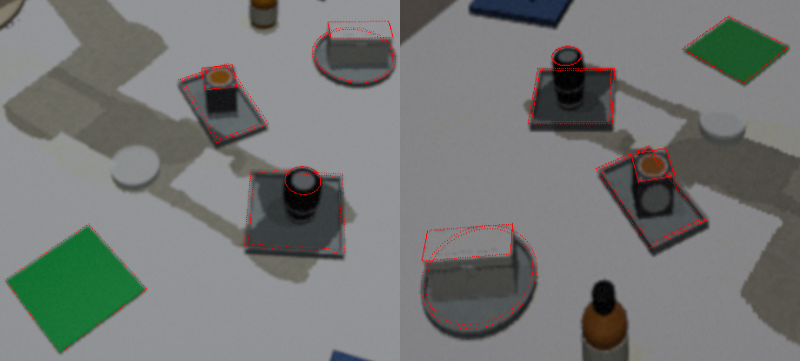

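View pics/ovw.png

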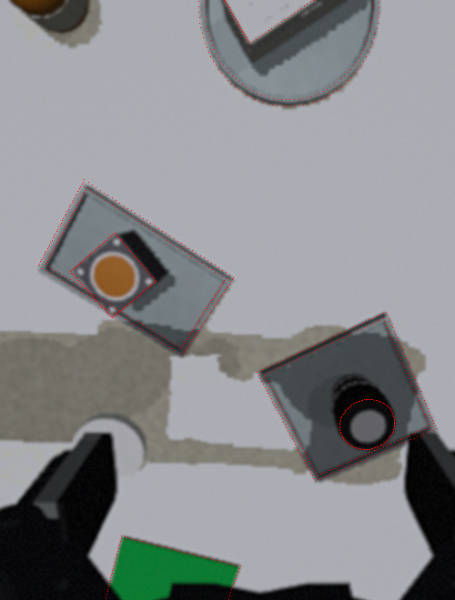

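>>> apply_moves:
  deltas: [85,-120,75,70,0,85,-120,75,70,0,85,-120,75,70,0,85,-120,75,70,0,85,-120,75,70,0,85,-120,75,70,0]

```text
clock: 2.15
position: [0.6498, -0.1212, 0.149]
ee_rot: [-0.001, 0.708, 0.706, -0.001]
contact_force: [-0.5, 0.7, -0.2]
width: 0.0852
gripper_force: 0.0
```

```bash
cat > w.py <<'E'
import sys
from h import *
# usage: w.py out name:x:y[:z0[:thdeg]] ...
s=get_state();print('t',round(s['clock'],2),np.round(s['position'],4),'yaw(tool y)',np.round(np.degrees(np.arctan2(*rot(s['ee_rot'])[[1,0],1])),2),'w',round(s['width'],4),'gf',round(s['gripper_force'],1))
p=get_image('wrist');im=cv2.resize(p['frame'][:,:,::-1],None,fx=1.5,fy=1.5)
for a in sys.argv[2:]:
    n,*v=a.split(':');v=[float(x) for x in v];z=v[2] if len(v)>2 else (.004 if n in N[:3] else 0)
    t=None if len(v)<4 else np.radians(v[3]+np.arange(-9,10,3))
    b,sc=fit(n,v,[p],z,t)
    q=[np.round(at(p,o['point'],z)[:2],4).tolist()+[round(o['score'],2)] for o in place_of(n,p)[:1]]
    print(n,np.round(b[:2],4),round(np.degrees(b[2])%180,1),round(sc,2),'net',q)
    for u in proj(p,place(M[n],b,z)): cv2.circle(im,(int(u[0]*1.5+.5),int(u[1]*1.5+.5)),0,(0,0,255),-1)
cv2.imwrite('pics/'+sys.argv[1]+'.png',im[:,:])
E
python3 w.py w1 eyepiece:.65:-.078 square_tray:.645:-.082:0:27
```

```text
t 2.15 [ 0.6498 -0.1212  0.149 ] yaw(tool y) -0.14 w 0.0852 gf 0.0
eyepiece [ 0.6497 -0.077 ] 2.0 0.85 net [[0.6504, -0.0778, 0.76]]
square_tray [ 0.6483 -0.085 ] 26.3 0.6 net []
```

View pics/w1.png

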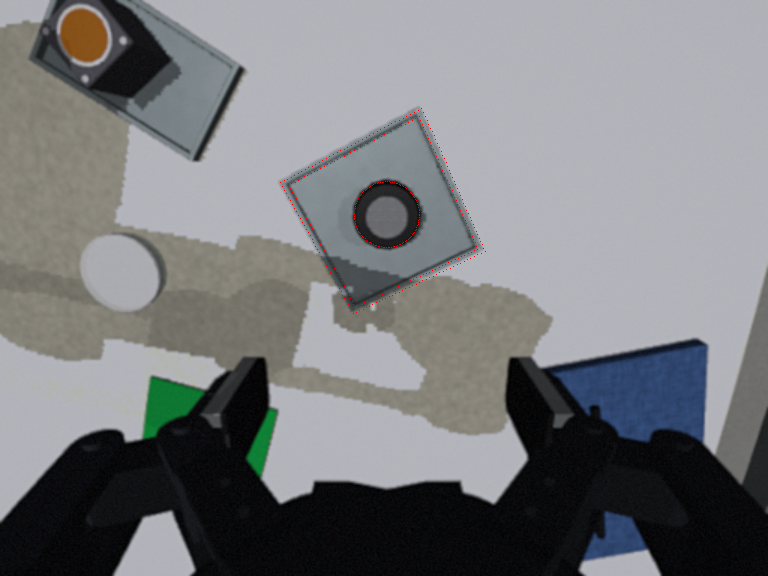

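>>> apply_moves:
  deltas: [85,43,0,0,0,85,43,0,20,0,85,43,0,50,0,85,43,0,80,0,85,43,0,100,0,85,43,0,110,0,85,43,0,110,0,30,43,0,110,0,30,43,0,110,0,30,43,0,110,0,30,43,0,110,0,30,43,0,110,0]
  squeeze: 30

```text
clock: 3.3
position: [0.651, -0.0773, 0.0429]
ee_rot: [0.001, 0.707, 0.707, 0.001]
contact_force: [-0.9, 0.3, 5.9]
width: 0.0387
gripper_force: 29.7
```

>>> apply_moves:
  deltas: [30,0,0,0,0,30,0,0,0,0]

```text
clock: 3.47
position: [0.651, -0.0773, 0.0429]
ee_rot: [0.001, 0.707, 0.707, 0.001]
contact_force: [-2.0, -0.2, 7.2]
width: 0.0388
gripper_force: 29.8
```

```bash
python3 - <<'E'
from h import *
s=get_state();print(s['position'],s['width'],s['contact_force'],s['gripper_force'])
L=[]
for c,z in(('scene',.03),('side',.03),('wrist',.05)):
    p=get_image(c);u=proj(p,[[.65,-.077,z]])[0].astype(int) if c!='wrist' else np.array([256,250])
    h=55 if c!='wrist' else 110
    y0=min(max(u[1]-h,0),384-2*h);x0=u[0]-h
    L.append(cv2.resize(p['frame'][y0:y0+2*h,x0:x0+2*h,::-1],(266,266),interpolation=cv2.INTER_CUBIC))
cv2.imwrite('pics/g1.png',np.hstack(L))
E
```

```text
[ 0.65099931 -0.0773269   0.0429084 ] 0.0387762532449605 [-1.9603454  -0.17818701  7.19702579] 29.75201614201069
```

View pics/g1.png

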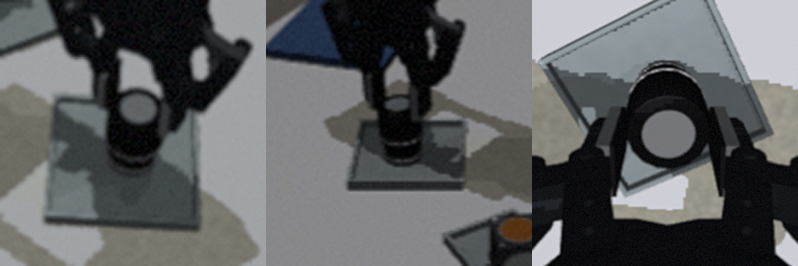

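>>> apply_moves:
  deltas: [30,0,0,-15,0,30,0,0,-40,0,30,-10,-8,-60,0,30,-40,-31,-60,0,30,-72,-57,-60,0,30,-104,-82,-60,0,30,-136,-107,-60,0,30,-168,-132,-60,0,30,-195,-153,-60,0,30,-206,-162,-60,0,30,-206,-162,-60,0,30,-206,-162,-60,0]

```text
clock: 4.62
position: [0.4877, -0.2837, 0.1011]
ee_rot: [0.0, 0.708, 0.706, 0.0]
contact_force: [-0.7, 1.1, -1.0]
width: 0.0387
gripper_force: 30.1
```

```bash
python3 w.py w2 mat:.488:-.283:0:73; python3 -c "
from h import *
p=get_image('scene');q=get_image('side')
for n in ['eyepiece','mat']:
  for c in(p,q): print(n,[ (np.round(at(c,o['point'],.06 if n=='eyepiece' else 0)[:2],3),round(o['score'],2)) for o in place_of(n,c)[:1]])
"
```

```text
t 4.62 [ 0.4877 -0.2837  0.1011] yaw(tool y) -0.15 w 0.0387 gf 30.1
mat [ 0.4884 -0.2839] 73.2 0.75 net [[0.4859, -0.2831, 0.8]]
eyepiece [(array([ 0.486, -0.283]), 0.76)]
eyepiece [(array([ 0.486, -0.28 ]), 0.84)]
mat []
mat [(array([ 0.495, -0.293]), 0.88)]
```

>>> apply_moves:
  deltas: [30,0,0,25,0,30,0,0,45,0,30,0,0,52,0,30,0,0,54,0,30,0,0,55,0,30,0,0,56,0,30,0,0,57,0,30,0,0,57,0,30,0,0,57,0]

```text
clock: 5.77
position: [0.4884, -0.2833, 0.0446]
ee_rot: [0.001, 0.707, 0.707, 0.0]
contact_force: [0.8, -0.0, -1.1]
width: 0.0387
gripper_force: 30.1
```

>>> apply_moves:
  deltas: [30,0,0,1,0,30,0,0,2,0,30,0,0,2.5,0,30,0,0,3,0,30,0,0,3,0]

```text
clock: 6.18
position: [0.4884, -0.2837, 0.0429]
ee_rot: [0.001, 0.707, 0.707, -0.0]
contact_force: [-2.7, 0.8, 10.1]
width: 0.0385
gripper_force: 32.0
```

>>> apply_moves:
  deltas: [44,0,0,-0.5,0,55,0,0,-1,0,85,0,0,-1,0,85,0,0,-1,0,85,0,0,-1,0,85,0,0,-1,0,85,0,0,-25,0,85,0,0,-60,0,85,0,0,-100,0,85,0,0,-110,0,85,0,0,-110,0]

```text
clock: 7.1
position: [0.4903, -0.2846, 0.1549]
ee_rot: [0.004, 0.707, 0.707, 0.001]
contact_force: [0.3, -0.4, -0.3]
width: 0.0853
gripper_force: 0.0
```

```bash
python3 - <<'E'
from h import *
s=get_state();print(s['position'],s['width'])
for c in('scene','side'):
    p=get_image(c)
    b,sc=fit('eyepiece',(.488,-.283),[p],.004);print(c,b[:2],sc,[np.round(at(p,o['point'],.004)[:2],3) for o in place_of('eyepiece',p)[:1]])
    b,sc=fit('filter_cube',(.479,.024),[p],.004);print(c,b[:2],np.degrees(b[2])%90,sc)
E
```

```text
[ 0.49032198 -0.28464646  0.15485581] 0.0853081212156503
scene [ 0.48733579 -0.27775995] 0.5726006031036377 [array([ 0.482, -0.286])]
scene [0.47903245 0.02361268] 38.82672189388048 0.8480328321456909
side [ 0.48641261 -0.28798768] 0.9329128265380859 [array([ 0.488, -0.282])]
side [0.47826077 0.02246864] 36.61499575691514 0.871454119682312
```

>>> apply_moves:
  deltas: [85,20,1,0,0,85,60,4,0,-7,85,100,6,0,-14,85,140,8,0,-21,85,180,10,0,-28,85,220,13,0,-35,85,255,15,0,-38.5,85,276,16,0,-38.5,85,276,16,0,-38.5,85,276,16,0,-38.5,85,276,16,0,-38.5]

```text
clock: 8.22
position: [0.5034, -0.0075, 0.1497]
ee_rot: [-0.001, 0.434, 0.901, -0.001]
contact_force: [0.7, 0.5, 0.4]
width: 0.085
gripper_force: 0.0
```

```bash
python3 w.py w3 filter_cube:.479:.024:.004:38 oblong_tray:.484:.02:0:146
```

```text
t 8.22 [ 0.5034 -0.0075  0.1497] yaw(tool y) 38.52 w 0.085 gf 0.0
filter_cube [0.4817 0.0347] 56.6 0.55 net [[0.4817, 0.0246, 0.57]]
oblong_tray [0.4837 0.0171] 147.6 0.58 net []
```

View pics/w3.png

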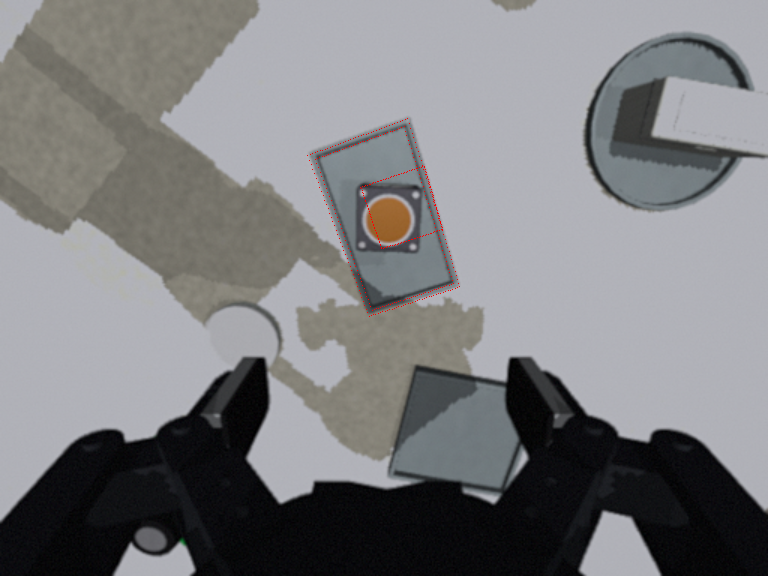

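```bash
python3 - <<'E'
from h import *
p=get_image('wrist')
c=np.array([at(p,(u/1.5,v/1.5),.049)[:2] for u,v in[(361,183),(422,187),(418,252),(356,250),(388.5,219)]])
print(c,c[:4].mean(0))
for a,b in((0,1),(3,2),(1,2),(0,3)): d=c[b]-c[a];print(np.hypot(*d),np.degrees(np.arctan2(d[1],d[0])))
for th in (30,34,38): print(fit('filter_cube',c[:4].mean(0),[p],.004,[np.radians(th)],.003))
s=get_state()
for q in (c[:4].mean(0),c[4]): print(rot(s['ee_rot']).T@(np.r_[q,.032]-s['position'])*1e3)
E
```

```text
[[ 0.45352954  0.03033797]
 [ 0.48396102  0.0514696 ]
 [ 0.50775761  0.01895209]
 [ 0.47617277 -0.0044592 ]
 [ 0.48011181  0.02365259]] [0.48035524 0.02407512]
0.03704889804361997 34.776124780376726
0.039315276432326504 36.546552595628604
0.04029474760454293 -53.803015492468894
0.04151577472521061 -56.947125816742606
(array([0.48164462, 0.02851205, 0.61677323]), np.float64(0.5665936470031738))
(array([0.48169536, 0.02855091, 0.6271077 ]), np.float64(0.5681359767913818))
(array([0.48173008, 0.02851653, 0.6263532 ]), np.float64(0.5683302879333496))
[ 39.94423346   1.59240978 118.60265431]
[ 39.76424049   1.13921319 118.60285716]
```

>>> apply_moves:
  deltas: [85,20,1.5,0,2.5,85,40,1.5,20,2.5,85,40,1.5,55,2.5,85,40,1.5,85,2.5,85,40,1.5,108,2.5,85,40,1.5,118,2.5,85,40,1.5,118,2.5,35,40,1.5,118,2.5,30,40,1.5,118,2.5,30,40,1.5,118,2.5,30,40,1.5,118,2.5,30,40,1.5,118,2.5]

```text
clock: 9.42
position: [0.4811, 0.0249, 0.0342]
ee_rot: [0.001, 0.454, 0.891, 0.0]
contact_force: [-1.8, -0.7, 5.3]
width: 0.0385
gripper_force: 29.7
```

>>> apply_moves:
  deltas: [30,0,0,0,0,30,0,0,0,0]

```text
clock: 9.58
position: [0.4811, 0.0249, 0.0342]
ee_rot: [0.001, 0.454, 0.891, 0.0]
contact_force: [-1.9, -0.6, 5.9]
width: 0.0385
gripper_force: 29.8
```

>>> apply_moves:
  deltas: [30,0,0,-15,0,30,0,0,-40,0,30,-10,3,-75,0,30,-45,11,-90,3,30,-82,20,-90,6,30,-120,30,-90,9.7,30,-158,40,-90,9.7,30,-196,50,-90,9.7,30,-230,58,-90,9.7,30,-246,62,-90,9.7,30,-246,62,-90,9.7,30,-246,62,-90,9.7]

```text
clock: 10.58
position: [0.6749, -0.1377, 0.122]
ee_rot: [-0.001, 0.528, 0.849, -0.0]
contact_force: [-0.8, 1.2, -1.5]
width: 0.0385
gripper_force: 30.8
```

```bash
python3 w.py w4 square_tray:.648:-.085:0:26
```

```text
t 10.58 [ 0.6749 -0.1377  0.122 ] yaw(tool y) 26.24 w 0.0385 gf 30.8
square_tray [ 0.6466 -0.0837] 26.5 0.67 net [[0.6435, -0.0848, 0.63]]
```

View pics/w4.png

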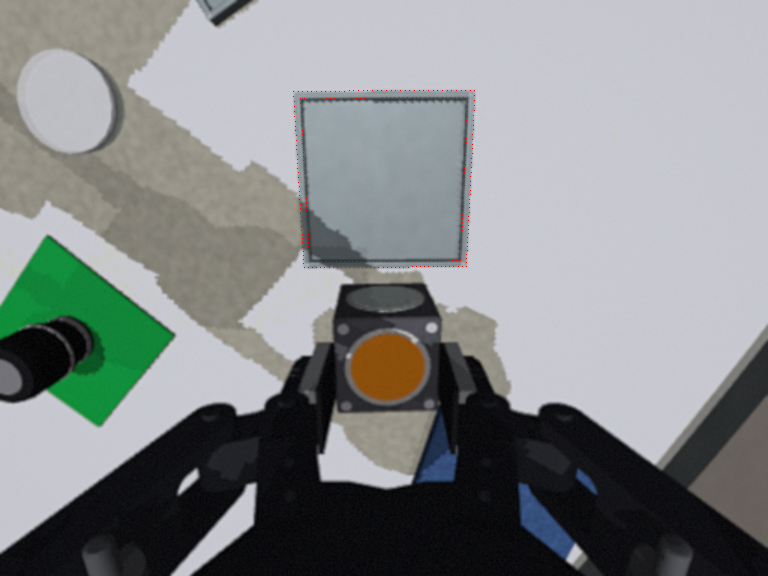

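```bash
python3 - <<'E'
from h import *
p=get_image('wrist');s=get_state();T=rot(s['ee_rot']);P=s['position']
for u in [(387.5,366)]+[(343,328),(432,327),(430,404),(346,405)]: print((T.T@(at(p,(u[0]/1.5,u[1]/1.5),P[2]+.0148)-P)*1e3).round(1))
print(P,(T.T@(np.array([.6467,-.084,.0342])-P)*1e3).round(1))
E
```

```text
[  0.3   0.3 -14.8]
[ 15.7 -15.9 -14.8]
[ 16.1  16.5 -14.8]
[-16.2  16.8 -14.8]
[-16.6 -15.8 -14.8]
[ 0.67377183 -0.13618435  0.12280655] [58.7 -1.  88.7]
```

>>> apply_moves:
  deltas: [30,30,0,0,0,30,59,0,20,0,30,59,0,50,0,30,59,0,70,0,30,59,0,70,0,30,59,0,70,0]

```text
clock: 11.23
position: [0.6475, -0.0833, 0.0526]
ee_rot: [-0.001, 0.527, 0.85, -0.0]
contact_force: [0.8, -0.4, -1.0]
width: 0.0384
gripper_force: 30.9
```

```bash
python3 - <<'E'
from h import *
s=get_state();T=rot(s['ee_rot']);P=s['position']
print(P,(T.T@(np.array([.6467,-.084,.0342])-P)*1e3).round(1))
E
```

```text
[ 0.6475139  -0.08334021  0.05263005] [-0.3 -1.  18.4]
```

>>> apply_moves:
  deltas: [30,0,-1,8,0,30,0,-1,13,0,30,0,-1,15,0,30,0,-1,17,0,30,0,-1,18,0,30,0,-1,19,0,30,0,-1,19.5,0,30,0,-1,19.5,0]

```text
clock: 11.9
position: [0.6483, -0.0851, 0.0343]
ee_rot: [0.0, 0.528, 0.849, 0.0]
contact_force: [-1.9, 0.3, 3.4]
width: 0.0385
gripper_force: 31.5
```

>>> apply_moves:
  deltas: [42,0,0,0,0,55,0,0,-1,0,85,0,0,-1,0,85,0,0,-1,0,85,0,0,-1,0,85,0,0,-1,0,85,0,0,-20,0,85,0,0,-55,0,85,0,0,-95,0,85,0,0,-117,0,85,0,0,-117,0]

```text
clock: 12.82
position: [0.6519, -0.0857, 0.1571]
ee_rot: [0.006, 0.528, 0.849, 0.002]
contact_force: [0.5, -0.6, 0.6]
width: 0.0848
gripper_force: 0.0
```

```bash
python3 - <<'E'
from h import *
s=get_state();print(s['position'],s['qpos'])
for c in('scene','side'):
    p=get_image(c)
    b,sc=fit('filter_cube',(.648,-.084),[p],.004,np.radians(26+np.arange(-9,10,3)));print(c,b[:2],np.degrees(b[2])%90,sc,[np.round(at(p,o['point'],.004)[:2],3) for o in place_of('filter_cube',p)[:1]])
    b,sc=fit('slide_box',(.594,.195),[p],.004,np.radians(31+np.arange(-9,10,3)));print(c,b[:2],np.degrees(b[2])%180,sc)
E
```

```text
[ 0.65186001 -0.08573073  0.15708171] [-2.36550777e-01  4.29895117e-01  1.42820442e+00  5.76405940e-05
  1.27114222e+00 -6.95692475e-01]
scene [ 0.64507633 -0.0809159 ] 25.215286723106253 0.7307218909263611 [array([ 0.643, -0.087])]
scene [0.63159011 0.19702241] 113.80239791726503 0.6286051869392395
side [ 0.64410954 -0.08751491] 29.800688635846118 0.7251120805740356 [array([ 0.636, -0.073])]
side [0.59292251 0.19742258] 30.443776497675433 0.5121152997016907
```

>>> apply_moves:
  deltas: [85,10,4,0,-7,85,45,19,0,-14,85,80,33,0,-21,85,115,48,0,-28,85,150,63,0,-35,85,185,77,0,-42,85,220,92,0,-49,85,250,104,0,-56,85,270,113,0,-63,85,278,116,0,-70,85,278,116,0,-77,85,278,116,0,-84]

```text
clock: 14.02
position: [0.6273, 0.2167, 0.1479]
ee_rot: [-0.002, -0.18, 0.984, -0.0]
contact_force: [-0.2, -0.2, 0.5]
width: 0.085
gripper_force: 0.0
```

>>> apply_moves:
  deltas: [85,0,0,0,-7,85,0,0,0,-10.6,85,0,0,0,-10.6,85,0,0,0,-10.6]

```text
clock: 14.35
position: [0.6279, 0.2155, 0.1486]
ee_rot: [-0.002, -0.266, 0.964, 0.0]
contact_force: [-0.8, 0.8, -0.2]
width: 0.0847
gripper_force: 0.0
```

```bash
python3 w.py w5 slide_box:.594:.195:.004:31 round_tray:.594:.195:0:0
```

```text
t 14.35 [0.6279 0.2155 0.1486] yaw(tool y) 120.8 w 0.0847 gf 0.0
slide_box [0.584  0.1882] 30.9 0.69 net [[0.5969, 0.1949, 0.78]]
round_tray [0.5963 0.1924] 3.3 0.65 net []
```

View pics/w5.png

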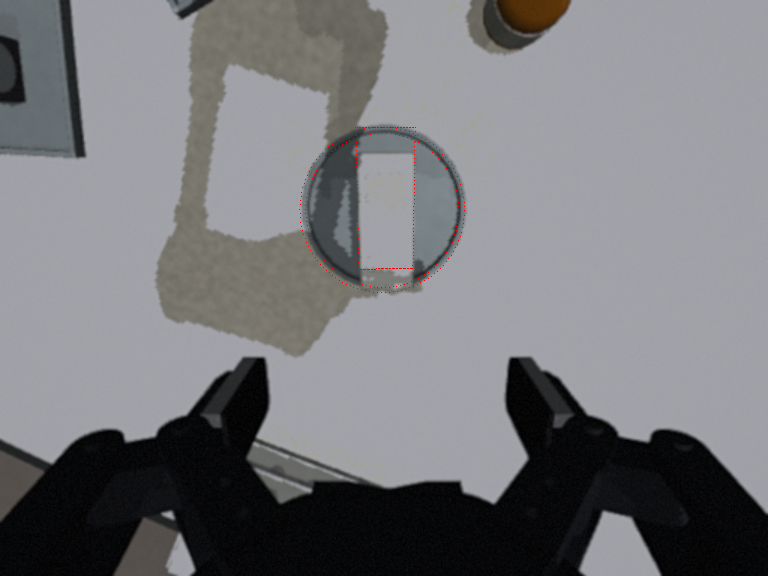

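```bash
python3 - <<'E'
from h import *
p=get_image('wrist');s=get_state();T=rot(s['ee_rot']);P=s['position'];print(P)
for u in [(387,221.5),(387,153),(387,290),(360,200),(414,200)]: X=at(p,(u[0]/1.5,u[1]/1.5),.052);print(X,(T.T@(X-P)*1e3).round(1))
b,sc=fit('slide_box',(.597,.1955),[p],.004,np.radians([29,31,33]),.003);print(b,np.degrees(b[2]),sc,(T.T@(np.r_[b[:2],.036]-P)*1e3).round(1))
E
```

```text
[0.62864548 0.2156158  0.14991049]
[0.59507035 0.19564634 0.052     ] [39.   0.  97.9]
[0.5606593  0.17507344 0.052     ] [79.1  0.  98. ]
[0.63276856 0.21818507 0.052     ] [-4.9  0.1 97.9]
[0.59229186 0.17501644 0.052     ] [ 52.  -16.2  97.9]
[0.57558877 0.20296761 0.052     ] [52.  16.3 98. ]
[0.59658765 0.19602004 0.55781839] 31.960639758862598 0.7003478407859802 [ 37.5  -0.4 113.9]
```

>>> apply_moves:
  deltas: [85,20,0,0,0,85,37,0,20,0,85,37,0,55,0,85,37,0,85,0,85,37,0,108,0,85,37,0,116,0,85,37,0,116,0,30,37,0,116,0,25,37,0,116,0,25,37,0,116,0,25,37,0,116,0,25,37,0,116,0]

```text
clock: 15.55
position: [0.5981, 0.197, 0.0361]
ee_rot: [0.001, -0.266, 0.964, -0.0]
contact_force: [-0.4, 0.4, 3.8]
width: 0.0328
gripper_force: 29.7
```

>>> apply_moves:
  deltas: [25,0,0,0,0,25,0,0,0,0,25,0,0,0,0]

```text
clock: 15.8
position: [0.5981, 0.1971, 0.036]
ee_rot: [0.001, -0.266, 0.964, -0.0]
contact_force: [-1.3, -0.1, 5.2]
width: 0.0329
gripper_force: 30.0
```

>>> apply_moves:
  deltas: [25,0,0,-15,0,25,0,0,-45,0,25,6,-7,-80,5,25,25,-30,-90,12,25,45,-54,-90,19,25,66,-79,-90,26,25,88,-105,-90,33,25,110,-131,-90,40,25,130,-155,-90,47,25,143,-170,-90,54,25,148,-177,-90,60,25,148,-177,-90,63.2]

```text
clock: 16.8
position: [0.5605, -0.0337, 0.1244]
ee_rot: [0.0, 0.282, 0.96, -0.001]
contact_force: [0.1, 0.5, -0.7]
width: 0.033
gripper_force: 30.3
```

>>> apply_moves:
  deltas: [25,0,0,0,0,25,0,0,0,0]

```text
clock: 16.97
position: [0.5608, -0.0312, 0.1243]
ee_rot: [-0.0, 0.278, 0.961, 0.0]
contact_force: [0.2, -0.1, -1.0]
width: 0.0325
gripper_force: 30.3
```

```bash
python3 w.py w6 oblong_tray:.4837:.0171:0:147.6
```

```text
t 16.97 [ 0.5608 -0.0312  0.1243] yaw(tool y) 57.76 w 0.0325 gf 30.3
oblong_tray [0.4831 0.0191] 146.9 0.56 net [[0.4825, 0.0151, 0.83]]
```

View pics/w6.png

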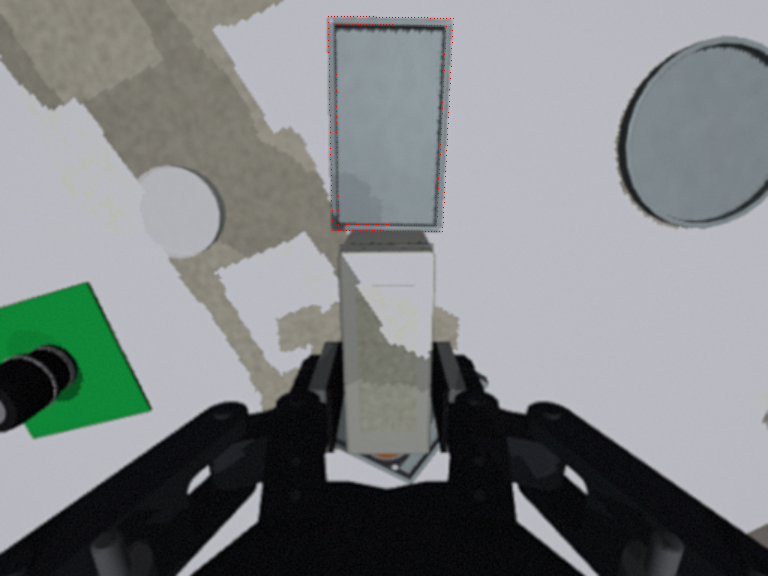

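```bash
python3 - <<'E'
from h import *
p=get_image('wrist');s=get_state();T=rot(s['ee_rot']);P=s['position'];zt=P[2]+.052-.036
X=[(T.T@(at(p,(u/1.5,v/1.5),zt)-P)*1e3).round(1) for u,v in[(341,251),(434,251),(431,452),(345,452)]];print(X)
print(P,(T.T@(np.array([.4833,.0187,.036])-P)*1e3).round(1))
E
```

```text
[array([ 44.7, -15.7, -16. ]), array([ 44.7,  16. , -16. ]), array([-37.7,  17.8, -16. ]), array([-37.7, -16.9, -16. ])]
[ 0.56096969 -0.03068144  0.12437951] [92.   0.4 88.4]
```

>>> apply_moves:
  deltas: [25,35,0,0,0.7,25,70,0,0,0.7,25,88.5,0,15,0.7,25,88.5,0,45,0.7,25,88.5,0,70,0.7,25,88.5,0,70,0.7,25,88.5,0,70,0.7,25,88.5,0,70,0.7]

```text
clock: 17.78
position: [0.4875, 0.0162, 0.0554]
ee_rot: [0.001, 0.284, 0.959, 0.0]
contact_force: [0.2, -0.2, -0.0]
width: 0.0324
gripper_force: 30.3
```

```bash
python3 - <<'E'
from h import *
s=get_state();T=rot(s['ee_rot']);P=s['position'];c=P+T@[.0035,.0003,0]
print(P,(T.T@(np.array([.4833,.0187,.036])-c)*1e3).round(1),np.degrees(np.arctan2(T[1,1],T[0,1])))
E
```

```text
[0.4874514  0.01620956 0.05539565] [ 1.4 -0.5 19.4] 57.039734740935835
```

>>> apply_moves:
  deltas: [25,1,0,8,0,25,1,0,13,0,25,1,0,16,0,25,1,0,18,0,25,1,0,19,0,25,1,0,20,0,25,1,0,20.5,0,25,1,0,20.5,0]

```text
clock: 18.45
position: [0.4854, 0.0168, 0.0359]
ee_rot: [0.0, 0.284, 0.959, 0.0]
contact_force: [-4.1, 1.3, 16.0]
width: 0.0329
gripper_force: 32.0
```

>>> apply_moves:
  deltas: [38,0,0,0,0,50,0,0,-1,0,85,0,0,-1,0,85,0,0,-1,0,85,0,0,-1,0,85,0,0,-1,0,85,0,0,-20,0,85,0,0,-55,0,85,0,0,-95,0,85,0,0,-116,0]

```text
clock: 19.28
position: [0.4871, 0.0165, 0.1534]
ee_rot: [0.002, 0.284, 0.959, 0.0]
contact_force: [0.7, 0.7, 0.3]
width: 0.085
gripper_force: 0.0
```

>>> apply_moves:
  deltas: [85,-20,-25,0,0,85,-45,-55,0,0,85,-70,-86,0,0,85,-95,-116,0,0,85,-120,-147,0,0,85,-145,-178,0,0,85,-170,-208,0,0,85,-192,-235,0,0,85,-205,-250,0,0,85,-205,-250,0,0,85,-205,-250,0,0,85,-205,-250,0,0]

```text
clock: 20.28
position: [0.5206, -0.3036, 0.1494]
ee_rot: [-0.001, 0.284, 0.959, 0.001]
contact_force: [0.5, 0.2, -0.1]
width: 0.0851
gripper_force: 0.0
```

```bash
python3 w.py w7 eyepiece:.488:-.2835; python3 - <<'E'
from h import *
p=get_image('wrist');s=get_state();T=rot(s['ee_rot']);P=s['position']
b,sc=fit('eyepiece',(.488,-.2835),[p],.004);print(b[:2],sc,P,(T.T@(np.r_[b[:2],.040]-P)*1e3).round(1))
L=[]
for c,v in (('scene',(.56,-.03,.02)),('side',(.56,.0,.02))):
    q=get_image(c);u=proj(q,[v])[0].astype(int);h=85
    L.append(cv2.resize(q['frame'][u[1]-h:u[1]+h,u[0]-h:u[0]+h,::-1],(400,400),interpolation=cv2.INTER_CUBIC))
    b,sc=fit('slide_box',(.4833,.0187),[q],.004,np.radians(147+np.arange(-9,10,3)));print(c,b[:2],np.degrees(b[2]),sc)
cv2.imwrite('pics/g2.png',np.hstack(L))
E
```

```text
t 20.28 [ 0.5206 -0.3036  0.1494] yaw(tool y) 56.99 w 0.0851 gf 0.0
eyepiece [ 0.486  -0.2836] 15.5 0.55 net [[0.4886, -0.2831, 0.93]]
[ 0.48591717 -0.28353656] 0.5588791370391846 [ 0.52096229 -0.30309107  0.14995954] [ 40.   -2.7 110. ]
scene [0.48437277 0.01565625] 147.98590061125293 0.5277698636054993
side [0.48169678 0.02103211] 145.67749015060582 0.5307844281196594
```

View pics/g2.png

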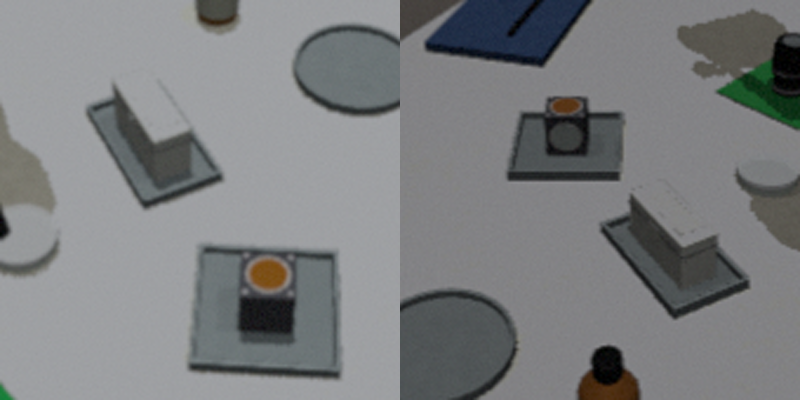

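>>> apply_moves:
  deltas: [85,20,-1.5,0,0,85,39,-1.5,20,0,85,39,-1.5,50,0,85,39,-1.5,80,0,85,39,-1.5,100,0,85,39,-1.5,110,0,85,39,-1.5,110,0,35,39,-1.5,110,0,30,39,-1.5,110,0,30,39,-1.5,110,0,30,39,-1.5,110,0,30,39,-1.5,110,0]

```text
clock: 21.53
position: [0.4886, -0.2854, 0.0418]
ee_rot: [0.002, 0.284, 0.959, -0.001]
contact_force: [-0.6, 0.6, 6.4]
width: 0.0394
gripper_force: 29.5
```

>>> apply_moves:
  deltas: [30,0,0,0,0,30,0,0,0,0]

```text
clock: 21.7
position: [0.4886, -0.2854, 0.0418]
ee_rot: [0.002, 0.284, 0.959, -0.001]
contact_force: [-0.7, -0.3, 4.8]
width: 0.0389
gripper_force: 29.6
```

>>> apply_moves:
  deltas: [30,0,0,-15,0,30,0,0,-40,0,30,0,0,-75,0,30,2,10,-95,0,30,7,36,-95,0,30,14,72,-95,0,30,21,108,-95,0,30,28,144,-95,0,30,35,180,-95,0,30,42,216,-95,0,30,49,252,-95,0,30,56,288,-95,0]

```text
clock: 22.7
position: [0.5979, -0.0109, 0.1356]
ee_rot: [0.001, 0.284, 0.959, 0.0]
contact_force: [1.1, -1.7, -0.1]
width: 0.0391
gripper_force: 30.5
```

>>> apply_moves:
  deltas: [30,7,36,0,0,30,14,72,0,0,30,21,108,0,0,30,27,140,0,0,30,32,163,0,0,30,33,171,0,0,30,33,171,0,0,30,33,171,0,0,30,33,171,0,0]

```text
clock: 23.45
position: [0.6623, 0.1473, 0.135]
ee_rot: [-0.0, 0.284, 0.959, -0.001]
contact_force: [-0.0, 0.5, -0.9]
width: 0.039
gripper_force: 30.5
```

```bash
python3 w.py w8 round_tray:.596:.193:0:0; python3 - <<'E'
from h import *
p=get_image('wrist');s=get_state();T=rot(s['ee_rot']);P=s['position'];print(P)
b,sc=fit('round_tray',(.596,.193),[p],0,[0.]);print(b[:2],sc,(T.T@(np.r_[b[:2],.0418]-P)*1e3).round(1))
z=P[2]+.004-.0418
b,sc=fit('eyepiece',P[:2],[p],z,[0.],.008);print(sc,(T.T@(np.r_[b[:2],z]-P)*1e3).round(1))
E
```

```text
t 23.45 [0.6623 0.1473 0.135 ] yaw(tool y) 56.95 w 0.039 gf 30.5
round_tray [0.5942 0.1925] 173.5 0.6 net [[0.598, 0.1904, 0.76]]
[0.66259274 0.14721359 0.13519225]
[0.59419034 0.19243412] 0.6033341884613037 [82.   0.6 93.4]
0.3722054362297058 [ 5.4  6.6 37.8]
```

View pics/w8.png

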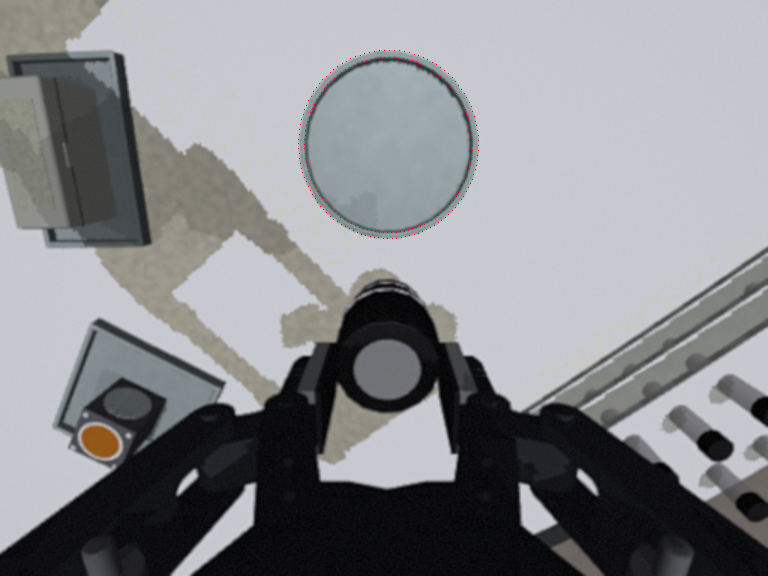

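>>> apply_moves:
  deltas: [30,35,0,0,0,30,70,0.5,0,0,30,82,0.5,20,0,30,82,0.5,50,0,30,82,0.5,73,0,30,82,0.5,80,0,30,82,0.5,80,0,30,82,0.5,80,0]

```text
clock: 24.27
position: [0.5951, 0.1933, 0.0555]
ee_rot: [0.0, 0.284, 0.959, 0.0]
contact_force: [-0.0, 0.0, -1.3]
width: 0.0389
gripper_force: 30.6
```

>>> apply_moves:
  deltas: [30,0,0,4,0,30,0,0,7,0,30,0,0,9,0,30,0,0,11,0,30,0,0,12.5,0,30,0,0,13.5,0,30,0,0,13.5,0]

```text
clock: 24.85
position: [0.5945, 0.1939, 0.0419]
ee_rot: [0.0, 0.284, 0.959, 0.0]
contact_force: [-1.2, 0.4, 1.6]
width: 0.0388
gripper_force: 31.0
```

Just touching; settle slightly, release, retreat.

>>> apply_moves:
  deltas: [30,0,0,0.7,0,45,0,0,0.7,0,55,0,0,0,0,85,0,0,0,0,85,0,0,0,0,85,0,0,0,0,85,0,0,0,0,85,0,0,-20,0,85,0,0,-55,0,85,0,0,-95,0,85,-20,0,-130,0,85,-60,0,-150,0]

```text
clock: 25.85
position: [0.6417, 0.1652, 0.1958]
ee_rot: [0.002, 0.282, 0.959, 0.002]
contact_force: [1.9, 1.0, 0.8]
width: 0.085
gripper_force: 0.0
```

>>> apply_moves:
  deltas: [85,-20,0,0,0,85,-40,0,-30,0,85,-40,0,-60,0,85,-40,0,-60,0,85,-40,0,-60,0,85,-40,0,-60,0]

```text
clock: 26.35
position: [0.6755, 0.1409, 0.2494]
ee_rot: [-0.001, 0.284, 0.959, -0.0]
contact_force: [-0.5, -0.4, 0.0]
width: 0.085
gripper_force: 0.0
```

```bash
python3 w.py w9 round_tray:.594:.1925:0:0 eyepiece:.594:.193 oblong_tray:.4833:.0187:0:147 slide_box:.4835:.0185:.004:147 square_tray:.6466:-.0837:0:26.5 filter_cube:.647:-.084:.004:26.5
```

```text
t 26.35 [0.6755 0.1409 0.2494] yaw(tool y) 57.0 w 0.085 gf 0.0
round_tray [0.5964 0.19  ] 174.1 0.65 net [[0.5952, 0.1906, 0.7]]
eyepiece [0.5935 0.1944] 113.2 0.82 net [[0.5938, 0.197, 0.64]]
oblong_tray [0.488  0.0217] 145.0 0.54 net [[0.4821, 0.0101, 0.73]]
slide_box [0.4837 0.0181] 147.6 0.55 net [[0.4832, 0.0194, 0.6]]
square_tray [ 0.6468 -0.0816] 22.9 0.67 net [[0.6451, -0.0886, 0.96]]
filter_cube [ 0.6467 -0.0877] 25.0 0.78 net [[0.6478, -0.0832, 0.8]]
```

View pics/w9.png

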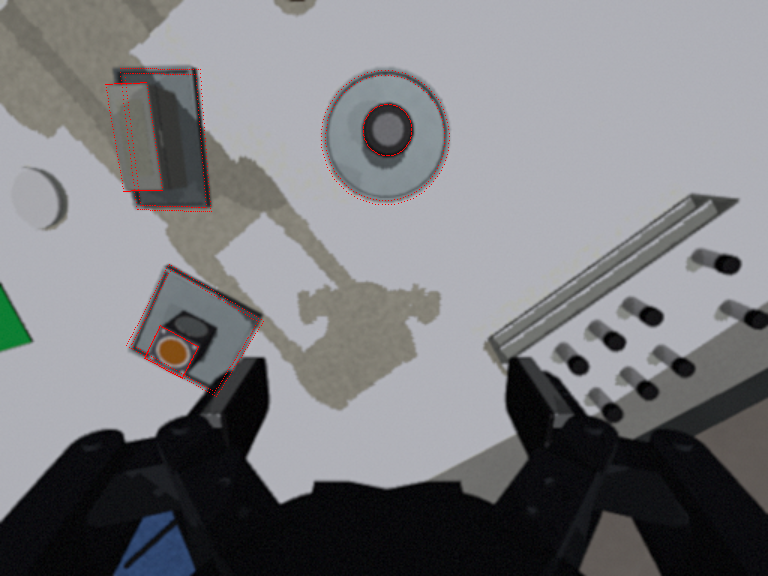

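```bash
python3 -c "
from rig import *
print(sign_off())"
```

```text
the job is handed in; nothing more can be done
None
```

I put all three accessories upright in their own trays, each within about 5 mm of centre by the last camera check, without touching the petri dish or bottle, and handed the job in at about 26 s; the sign-off gave no verdict.

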